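# Set the scan turntable to speed four and start it

### The job

Set the turntable's speed selector to speed four: with a fingertip push its yellow lever clockwise, click by click, until it rests at the fourth white mark counted from the red off mark (do not pinch the lever). Only then press the green start button fully down with a fingertip and let it spring back up. Leave the red stop button alone, and do not move the casting on the turntable, the jar or the screwdriver.

Things in the scene. Friction and masses are not known exactly. Their poses are not given: they have to be found in the camera images.
- control_box: Grey control box, black top, 170 mm (its x) by 270 mm (its y), 55 mm high, fixed to the bench; place and yaw differ from run to run. Origin: centre of its underside; x to the far side, y to the left, z up. The selector is on the left half of the top, the green start button near right, the red stop button far right (straight along the box's x from start).
- selector_axis (a point): Point on the selector's vertical axis at the box's top face (55 mm above the bench); in the box's frame at x 0, y +50 mm. Around it, 63 to 80 mm out, a red square marks off and, going clockwise each 45 degrees, six white bars mark speeds one to six, each longer than the last; a gap without mark faces the robot.
- selector (a joint): Selector angle in rad, growing clockwise seen from above: 0 off, then 0.785 (45 degrees) a click to 4.71 (speed six), end stops just beyond; speed four is 3.14. At value q the lever points along the box-frame direction 135 degrees minus q (counter-clockwise from the box's x): off to the left and robot, speed three straight away from the robot. Starts at rest at off, one or two.
- lever_tip (a point): Top of the lever's outer end, on its middle line, 58 mm from the axis, 28 mm above the box's top. The yellow lever is a bar 14 mm thick, from 4 to 28 mm above the box's top, reaching from 8 mm behind the axis to 58 mm out, on one side only; under it a black hub of 16 mm radius, 8 mm high.
- ccw_side (a point): Point on the lever's counter-clockwise face, 42 mm from the axis, 16 mm above the box's top: where to push it clockwise. A sprung ball makes the clicks: about 0.16 N m (4 N here) to leave a position; past half-way the lever snaps ahead to the next by itself; let go before, it springs back. Pressing on both faces at once counts as pinching.
- start_top (a point): Centre of the top of the green start button, a round button 28 mm across in a grey collar 44 mm across and 12 mm high; at rest the button's top stands 22 mm above the box's top.
- start (a joint): Travel of the start button in m, 0 up, 0.006 fully down. Spring, about 5 N fully down, comes back by itself.
- stop_top (a point): Centre of the top of the red stop button in its yellow collar, same sizes, 80 mm beyond the start button. Not to be pressed.
- stop (a joint): Travel of the stop button in m, 0 up.
- casting: Bystander: loose aluminium casting, flange 110 by 90 mm, 92 mm high, standing on the black turntable (220 mm across, 45 mm high) left of the control box. Origin: centre of its underside.
- jar: Bystander: loose jar 54 mm across, 75 mm high, standing right of the control box. Origin: centre of its underside.
- screwdriver: Bystander: loose screwdriver 200 mm long with a red handle, lying beyond the control box, 26 mm high. Origin: middle of its length, on the bench.

How it is judged:
By the outcome, as a careful person would: the job done as asked, in the order asked, and still so for the second after the job is handed in, with the robot touching nothing.
It also fails if it takes over 64 s, if anything falls off the work surface, if the arm or the gripper's body presses on something with over 40 N, if the wrist force passes 120 N, or if a joint passes its speed limit or range.

### The arm

A 6-joint arm with a two-finger parallel gripper is mounted at the origin on the work surface. World frame = base frame: x ahead of the robot, y to its left, z up, the work surface at z = 0. Lengths are in m, angles in rad, forces in N, time in s.
With the tool pointing down it reaches from about 0.3 to 0.875 m from the base axis. Payload 6.4 kg.
Tool frame: the origin (TCP) lies at the very end of the fingers, on their centre line; the grasp point (between the pads) lies 19 mm behind it (robot.pinch_z is the distance from the TCP to the grasp point, in m); y points along the fingers, z is the direction in which the jaws open and shut, and the axes are right-handed (so a half turn about y gives the same grasp; the last joint's range is limited). The gripper opens to 88 mm and grips with 3 to 60 N. Pads are 18 mm wide; open, the fingers measure 123 mm over their backs; the gripper's body (75 mm by 187 mm) begins 45 mm behind the grasp point.
Start: joints at [1.103, 0.181, 1.607, -0, 1.354, -0.206], TCP at [0.149, 0.555, 0.239] pointing down, gripper open.
Joint ranges: [-2.99, 2.99], [-0.89, 2.07], [0.3, 2.58], [-1.14, 4.28], [0, 2.63], [-3.12, 3.12]. Speed limits (rad/s): [2.57, 2.57, 3.01, 3.14, 3.14, 3.14].

### API

Orientations are given as a rotation vector (axis times angle).
In Python, from rig import robot, viewer, spotter gives the robot as it stands. The module is installed in compiled form; this text tells all that it offers.
- The arm moves only by the shell command python3 -m crank 'ROWS' [OPENING]. ROWS is text: rows parted by semicolons, each of 4 numbers parted by spaces: the shift along the tool's x, y, z in m, then the turn about the tool's y in rad. In form: x y z spin; .... A call has 1 to 5 rows; each row is the pose to reach, as a shift and turn from the pose commanded when the call began, along the tool's axes at that moment; what a row does not reach only later rows make up. A row lasts 1/10 s, in which the tool goes at most 50 mm and 8.59 degrees, less where a joint would pass 70% of its speed; a pose out of reach is approached as far as the arm can. A call with a gripper value outside its range is refused whole. OPENING is the opening, from 0 (shut) to 1 (fully open), set as the call begins (- or left out, the last holds). The fingers move at their own pace and stop on an object; the grip force is fixed at half the most. Time passes only in rows, so rows that repeat a pose let the fingers close. It gives the time, the measured TCP pose, the force and the opening at its end, in the units of the state.
- robot.read_state(): the state, without advancing time (a new reading comes with each control period).
- viewer.grab_frame(name): name is "side" or "top" or "wrist"; returns a dict with "color" (400x640x3 uint8, red, green, blue), "mtx" (3x3 intrinsics, pixels), "rvec" (rotation vector, rad) and "tvec" (3), from world to camera coordinates, as OpenCV has them. Camera axes: x right, y down, z forward; pixel columns grow to the right and rows downward; lengths in m; the calibration is good to about 2 mm. A picture is of the moment at which its call begins. There is no depth.
- robot.hand_in(): hands the job in, once; it reports no verdict.
Trained networks look in the newest picture that a camera, given by its name, has taken for a name from the list of things; names that differ only in an ending like _2 or _b are one class to them, and where a whole thing is asked for, a point or a joint stands for the part that bears it (a point fixed in the world has none). Each returns a list of dicts, best first, with "confidence" (0 to 1); they miss things now and then, are a little off and sometimes report something else, mostly with a low value. They report only what shows in the picture. A call takes as long as a camera call.
- spotter.find_in(thing, camera): "centre" ([x, y, z] in m, in world coordinates, good to about 4 mm: the middle of the surface that is visible of it).
- spotter.regions_of(thing, camera): "mask" (400x640 bool, what is visible of it).
- spotter.spot_point(thing, camera): "centre" ([x, y, z] in m, in world coordinates, good to about 4 mm: a listed point, or the origin of a listed thing).
The state is a dict: "clock": time; "joints": joint angles; "joint_vel": joint speeds; "joint_efforts": joint torques, N m; "tool_pos": TCP position; "tool_rot": TCP orientation; "wrist_force": force on the tool from outside, world axes, zero at the start; "wrist_torque": the same for the moment, N m; "finger_gap": opening from 0.0 (shut) to 1.0 (fully open).
Only numpy, scipy, OpenCV 4.12 (cv2) and the standard library are available. Lean on these libraries where they do the work, as an engineer would, in place of code of your own. Each camera call takes 0.05 s, during which the arm holds its last target. There are 200 camera calls.

## Working session

There is one attempt and no reset: what is moved stays moved. The work goes in short steps, Python scripts to look and compute and a shell command to move; the robot and the scene stay as the last step left them, time stands still between calls to the robot, and variables do not carry over. Pictures are saved under pics/ and viewed, about 8 in all and at most 12, crops included, and the job is handed in when it is done.

```bash
mkdir -p pics
cat > h.py <<'E'
import numpy as np, cv2
from rig import robot, viewer, spotter
from scipy.spatial.transform import Rotation as R
def save(cam,name):
    f=viewer.grab_frame(cam); cv2.imwrite(f'pics/{name}.png',f['color'][:,:,::-1]); return f
def proj(f,P):
    return cv2.projectPoints(np.array(P,float).reshape(-1,3),f['rvec'],f['tvec'],f['mtx'],None)[0][:,0]
E
python3 - <<'E'
from h import *
np.set_printoptions(precision=4,suppress=True)
s=robot.read_state(); print(s['clock'],s['tool_pos'],s['tool_rot']); print(R.from_rotvec(s['tool_rot']).as_matrix())
a=save('top','top1'); b=save('side','side1')
cv2.imwrite('pics/both1.png',cv2.resize(np.vstack([a['color'],b['color']])[:,:,::-1],None,fx=.75,fy=.75))
for c in('top','side'):
  for t in('selector_axis','lever_tip','ccw_side','start_top','stop_top','control_box','casting','jar','screwdriver'):
    r=spotter.spot_point(t,c)
    print(c,t,[(np.round(x['centre'],4),round(x['confidence'],2)) for x in r[:2]])
E
```

```text
0.0 [0.1486 0.5549 0.2378] [-1.5626  0.206  -0.2052]
[[ 0.9659 -0.0008  0.2589]
 [-0.2589 -0.0015  0.9659]
 [-0.0003 -1.     -0.0017]]
top selector_axis [(array([ 0.5542, -0.053 ,  0.0602]), 0.56)]
top lever_tip [(array([ 0.5094, -0.0281,  0.0855]), 0.63)]
top ccw_side [(array([ 0.516 , -0.0381,  0.0718]), 0.49), (array([ 0.5663, -0.1011, -0.0006]), 0.29)]
top start_top [(array([ 0.5534, -0.1988,  0.0766]), 0.65)]
top stop_top [(array([ 0.6303, -0.1808,  0.0785]), 0.59)]
top control_box [(array([ 0.5692, -0.1041, -0.0011]), 0.69)]
top casting [(array([0.5931, 0.4101, 0.0466]), 0.74)]
top jar [(array([ 0.7565, -0.0641,  0.0015]), 0.63)]
top screwdriver [(array([ 0.7573, -0.0585, -0.0008]), 0.52)]
side selector_axis [(array([ 0.5575, -0.0517,  0.0563]), 0.8)]
side lever_tip [(array([ 0.5071, -0.0197,  0.0849]), 0.61)]
side ccw_side [(array([ 0.5177, -0.0402,  0.0709]), 0.61)]
side start_top [(array([ 0.5477, -0.1985,  0.0842]), 0.5)]
side stop_top [(array([ 0.6326, -0.1782,  0.0796]), 0.5)]
side control_box [(array([ 0.5675, -0.1032,  0.0035]), 0.8)]
side casting [(array([0.5972, 0.407 , 0.0456]), 0.58)]
side jar [(array([ 0.5129, -0.3885,  0.0002]), 0.64)]
side screwdriver [(array([ 0.7589, -0.0587,  0.0004]), 0.74)]
```

View pics/both1.png

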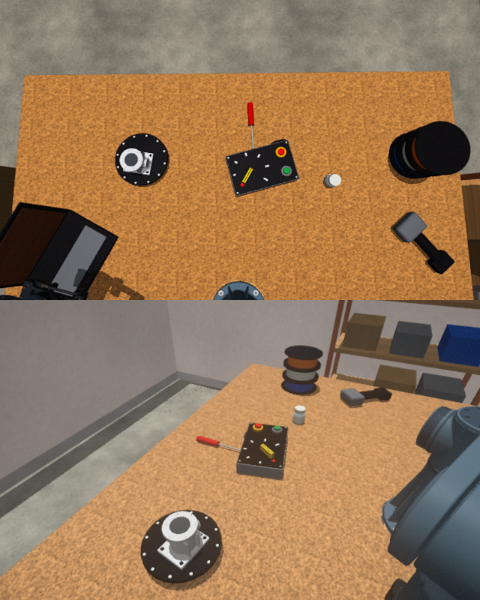

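The top and side pictures show the lever at off, with the tip at about (245,180) in the combined image, the green button near right and the red one far right. The box yaw is about 13.5°. I'll shut the gripper and move over to the selector.

```bash
python3 -m crank '.035 0 -.035 0; .07 0 -.07 0; .105 0 -.105 0; .14 0 -.14 0; .175 0 -.175 0' 0
python3 -m crank '.035 0 -.035 0; .07 0 -.07 0; .105 0 -.105 0; .14 0 -.14 0; .175 0 -.175 0'
python3 -m crank '.035 0 -.035 0; .07 0 -.07 0; .105 0 -.105 0; .14 0 -.14 0; .152 0 -.15 0'
```

```text
clock: 1.5
tool_pos: [0.2731, 0.3395, 0.2389]
tool_rot: [-1.561, 0.204, -0.205]
wrist_force: [1.0, 0.1, -0.3]
finger_gap: 0.57
clock: 2.0
tool_pos: [0.3971, 0.1249, 0.2392]
tool_rot: [-1.561, 0.204, -0.207]
wrist_force: [0.4, 0.2, 1.0]
finger_gap: 0.114
clock: 2.5
tool_pos: [0.5059, -0.0615, 0.2388]
tool_rot: [-1.562, 0.208, -0.209]
wrist_force: [-0.2, 0.6, -0.7]
finger_gap: 0.005
```

```bash
python3 -m crank '0 0 0 -.14; 0 0 0 -.28; 0 0 0 -.42; 0 0 0 -.56; 0 0 0 -.70'; python3 -m crank '0 0 0 -.14; 0 0 0 -.28; 0 0 0 -.42; 0 0 0 -.56; 0 0 0 -.58'
python3 - <<'E'
from h import *
np.set_printoptions(precision=4,suppress=True)
s=robot.read_state(); M=R.from_rotvec(s['tool_rot']).as_matrix(); print(s['clock'],s['tool_pos'],s['finger_gap'],s['joints']);print(M)
f=save('wrist','w1')
t=save('top','top2')
for c in('wrist','top','side'):
  if c=='side': viewer.grab_frame('side')
  for n in('selector_axis','lever_tip','ccw_side','start_top','stop_top','control_box'):
    r=spotter.spot_point(n,c)
    print(c,n,[(np.round(x['centre'],4),round(x['confidence'],2)) for x in r[:1]])
E
```

```text
clock: 3.0
tool_pos: [0.504, -0.0567, 0.2387]
tool_rot: [-1.542, -0.348, 0.349]
wrist_force: [-0.1, -0.1, -0.5]
finger_gap: 0.005
clock: 3.5
tool_pos: [0.5041, -0.0567, 0.2387]
tool_rot: [-1.42, -0.795, 0.795]
wrist_force: [-0.7, 0.7, 0.1]
finger_gap: 0.004
3.5 [ 0.5041 -0.0567  0.2387] 0.003596834561844919 [-0.3465  0.028   1.7742  0.0002  1.3396 -2.9383]
[[ 0.5226 -0.0002 -0.8526]
 [ 0.8526  0.0003  0.5226]
 [ 0.0001 -1.      0.0003]]
wrist selector_axis [(array([ 0.554 , -0.0523,  0.0561]), 0.56)]
wrist lever_tip [(array([ 0.5074, -0.028 ,  0.0826]), 0.91)]
wrist ccw_side [(array([ 0.5196, -0.0406,  0.0694]), 0.96)]
wrist start_top [(array([ 0.5503, -0.2008,  0.0763]), 0.68)]
wrist stop_top [(array([ 0.6301, -0.1793,  0.0757]), 0.67)]
wrist control_box [(array([ 0.5678, -0.1001, -0.0008]), 0.88)]
top selector_axis []
top lever_tip [(array([ 0.5098, -0.3914,  0.0044]), 0.53)]
top ccw_side []
top start_top []
top stop_top [(array([ 0.6289, -0.1822,  0.081 ]), 0.53)]
top control_box []
side selector_axis [(array([ 0.5609, -0.0527,  0.0558]), 0.84)]
side lever_tip [(array([ 0.5081, -0.0245,  0.0842]), 0.61)]
side ccw_side [(array([ 0.5176, -0.0419,  0.0722]), 0.75)]
side start_top [(array([ 0.548 , -0.2018,  0.079 ]), 0.37)]
side stop_top []
side control_box [(array([ 0.5698, -0.1056,  0.0013]), 0.84)]
```

```bash
cat >> h.py <<'E'
def draw(img,f,cx,cy,yaw,q):
    def B(x,y,z): return [cx+x*np.cos(yaw)-y*np.sin(yaw),cy+x*np.sin(yaw)+y*np.cos(yaw),z]
    def poly(P,col): cv2.polylines(img,[np.round(proj(f,P)*4).astype(int)],True,col,1,cv2.LINE_AA,2)
    poly([B(sx*.085,sy*.135,.055) for sx,sy in((1,1),(1,-1),(-1,-1),(-1,1))],(255,0,255))
    a=np.pi*3/4-q; u=np.array([np.cos(a),np.sin(a)]); n=np.array([-u[1],u[0]])
    poly([B(*(np.array([0,.05])+r*u+w*n),.083) for r,w in((-.008,.007),(.058,.007),(.058,-.007),(-.008,-.007))],(255,128,0))
    th=np.linspace(0,2*np.pi,40)
    poly([B(.063*np.cos(t),.05+.063*np.sin(t),.055) for t in th],(255,0,255))
E
python3 - <<'E'
from h import *
ob={'sa':[(.5565,-.0525)],}
# weighted pose from the point spots (box-frame points), incl. first looks
A=np.array([[.5542,-.053],[.5575,-.0517],[.554,-.0523],[.5609,-.0527]]).mean(0)
T=np.array([[.5094,-.0281],[.5071,-.0197],[.5074,-.028],[.5081,-.0245]]).mean(0)
C=np.array([[.5692,-.1041],[.5675,-.1032],[.5678,-.1001],[.5698,-.1056]]).mean(0)
S=np.array([[.5534,-.1988],[.5477,-.1985],[.5503,-.2008],[.548,-.2018]]).mean(0)
P=np.array([[.6303,-.1808],[.6326,-.1782],[.6301,-.1793],[.6289,-.1822]]).mean(0)
u=.058*np.array([np.cos(2.356),np.sin(2.356)])
X=np.array([[0,.05],[0,.05]+u,[0,0],[-.04,-.09],[.04,-.09]]);Y=np.array([A,T,C,S,P])
# start/stop offset y unknown: fit
from scipy.optimize import least_squares
def res(p):
    c,s=np.cos(p[2]),np.sin(p[2]); Q=X.copy(); Q[3:,1]=p[3]; Q[3,0]=p[4];Q[4,0]=p[4]+.08
    return (Q@np.array([[c,s],[-s,c]])+p[:2]-Y).ravel()
r=least_squares(res,[.568,-.103,.235,-.09,-.04]); p=r.x; print(p,np.round(r.fun.reshape(-1,2)*1e3,1))
c,s=np.cos(p[2]),np.sin(p[2]); print('axis',p[0]-s*.05,p[1]+c*.05,'start',p[0]+c*p[4]-s*p[3],p[1]+s*p[4]+c*p[3])
np.save('fit.npy',p)
f=viewer.grab_frame('wrist'); i=f['color'][:,:,::-1].copy(); draw(i,f,p[0],p[1],p[2],0); cv2.imwrite('pics/w1o.png',i)
E
```

```text
[ 0.56895298 -0.10260574  0.24223448 -0.08997885 -0.04038517] [[ 0.3 -1.6]
 [-0.7  1. ]
 [ 0.4  0.6]
 [ 1.5  0.3]
 [-1.5 -0.3]]
axis 0.556959353248172 -0.05406551947934231 start 0.551330323776163 -0.19964489908798017
```

View pics/w1o.png

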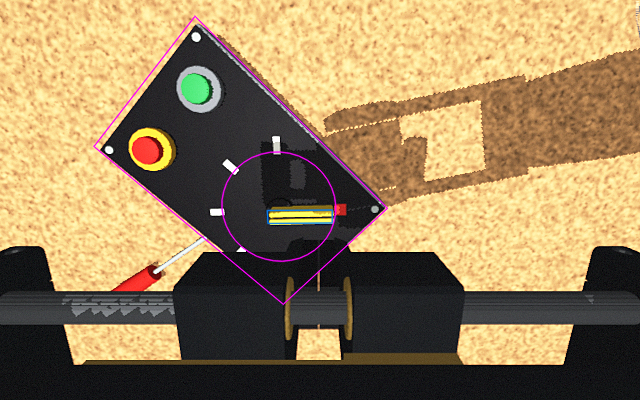

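The overlay fits within 2–3 mm; the lever spans (268–335, 215), with the red off mark at (341,209). I'll check where the fingertips project before descending.

Run:
```python
from h import *
f=viewer.grab_frame('wrist'); s=robot.read_state(); M=R.from_rotvec(s['tool_rot']).as_matrix(); p=s['tool_pos']
for y in(0,-.019,-.04,-.064):
  print(y,np.round(proj(f,[p+M@np.array([x,y,z]) for x,z in((.009,.0175),(.009,-.0175),(-.009,-.0175),(-.009,.0175))])).astype(int).tolist())
P=np.load('fit.npy');c,n=np.cos(P[2]),np.sin(P[2]);ax=np.array([P[0]-n*.05,P[1]+c*.05,.055])
print('axis in tool',M.T@(ax-p), 'lever dir in tool',M.T@np.array([np.cos(P[2]+2.3562),np.sin(P[2]+2.3562),0]))
```

```text
0 [[350, 270], [283, 270], [282, 237], [351, 237]]
-0.019 [[354, 289], [278, 289], [277, 253], [356, 253]]
-0.04 [[360, 318], [272, 318], [270, 277], [362, 277]]
-0.064 [[370, 364], [261, 364], [258, 316], [373, 316]]
axis in tool [ 0.03052695  0.18374289 -0.04300818] lever dir in tool [-9.39135862e-03 -6.95032239e-05  9.99955898e-01]
```

```bash
python3 -m crank '0 .035 0 0; 0 .075 0 0; 0 .115 0 0; 0 .155 0 0; 0 .17 0 0'; python3 -m crank '.004 .002 0 0; .008 .002 0 0; .010 .002 0 0; .011 .002 0 0; .012 .002 0 0'
python3 - <<'E'
from h import *
np.set_printoptions(precision=4,suppress=True)
s=robot.read_state(); M=R.from_rotvec(s['tool_rot']).as_matrix(); p=s['tool_pos']
P=np.load('fit.npy');c,n=np.cos(P[2]),np.sin(P[2]);ax=np.array([P[0]-n*.05,P[1]+c*.05,.055])
print(p,'axis in tool',M.T@(ax-p))
for th in (.08,.16,.24,.32,.4,.48,.56,.64,.72,.8):
  x,z=-.017,.042; print(th,np.cos(th)*x+np.sin(th)*z-x, -np.sin(th)*x+np.cos(th)*z-z)
save('wrist','w2')
E
```

```text
clock: 5.15
tool_pos: [0.5016, -0.0565, 0.0648]
tool_rot: [-1.417, -0.789, 0.796]
wrist_force: [-0.7, 0.4, -0.0]
finger_gap: 0.008
clock: 5.65
tool_pos: [0.5115, -0.0473, 0.0679]
tool_rot: [-1.423, -0.795, 0.793]
wrist_force: [-0.9, -0.6, 0.6]
finger_gap: -0.001
[ 0.5115 -0.0473  0.0679] axis in tool [ 0.0181  0.013  -0.0422]
0.08 0.003410788139560722 0.0012242214621859468
0.16 0.006908500860412675 0.00217195541421851
0.24 0.010470764737455148 0.002837139593046531
0.32 0.014074793438475453 0.0032155190899365166
0.4 0.017697533478914274 0.00330467356736823
0.48 0.021315811685494453 0.003104032740935146
0.56 0.02490648342544903 0.0026148800272184983
0.64 0.028446580653187496 0.0018403443343009557
0.72 0.031913458827406656 0.0007853800474326364
0.8 0.03528494175887815 -0.0005432646621271672
```

```bash
python3 -m crank '.0034 0 .0012 .08; .0069 0 .0022 .16; .0105 0 .0028 .24; .0141 0 .0032 .32; .0177 0 .0033 .40'
cat > chk.py <<'E'
from h import *
import sys
np.set_printoptions(precision=4,suppress=True)
s=robot.read_state(); M=R.from_rotvec(s['tool_rot']).as_matrix(); p=s['tool_pos']
P=np.load('fit.npy');c,n=np.cos(P[2]),np.sin(P[2]);ax=np.array([P[0]-n*.05,P[1]+c*.05,.055])
zt=M[:,2]; print('clock',s['clock'],'axis in tool',M.T@(ax-p),'force in tool',M.T@s['wrist_force'],'finger q',2.3562+P[2]-np.arctan2(zt[1],zt[0]))
for c in sys.argv[1:]:
  f=save(c,'chk_'+c)
  for t in('lever_tip','ccw_side'):
    for r in spotter.spot_point(t,c)[:1]:
      d=np.array(r['centre'])-ax; print(c,t,r['centre'],r['confidence'],'q',(2.3562+P[2]-np.arctan2(d[1],d[0])+.5)%6.2832-.5)
E
python3 chk.py wrist side
```

```text
clock: 6.2
tool_pos: [0.5171, -0.0305, 0.0671]
tool_rot: [-1.517, -0.482, 0.481]
wrist_force: [0.4, -0.3, 0.2]
finger_gap: 0.006
clock 6.2 axis in tool [ 0.0189  0.0121 -0.0423] force in tool [ 0.1574 -0.2285 -0.4693] finger q 0.4127561685740688
side lever_tip [0.5263, -0.0042, 0.0846] 0.72 q 0.47637774421939083
side ccw_side [0.5264, -0.0241, 0.0726] 0.66 q 0.23242890224059298
```

```bash
python3 -m crank '.0034 0 .0012 .08; .0069 0 .0022 .16; .0069 0 .0022 .16; .0069 0 .0022 .16; .0069 0 .0022 .16'
python3 chk.py wrist side
python3 - <<'E'
import cv2,numpy as np
a=cv2.imread('pics/chk_side.png');b=cv2.imread('pics/chk_wrist.png')
i=cv2.resize(a[130:270,280:420],(400,400),interpolation=cv2.INTER_CUBIC);cv2.imwrite('pics/v3.png',np.hstack([i,cv2.resize(b,(400,250))[0:250].copy() if 0 else cv2.copyMakeBorder(cv2.resize(b,(400,250)),0,150,0,0,0)]))
E
```

```text
clock: 7.0
tool_pos: [0.5213, -0.0248, 0.0667]
tool_rot: [-1.541, -0.361, 0.361]
wrist_force: [0.5, -1.3, -0.6]
finger_gap: 0.002
clock 7.0 axis in tool [ 0.019   0.0117 -0.0421] force in tool [-0.1492  0.6343 -1.3397] finger q 0.5675865057481153
wrist lever_tip [0.5407, -0.0005, 0.0831] 0.65 q 0.732935533063958
side lever_tip [0.5433, 0.0026, 0.0836] 0.46 q 0.7910984290881424
side ccw_side [0.5391, -0.017, 0.068] 0.38 q 0.5786302969310975
```

View pics/v3.png

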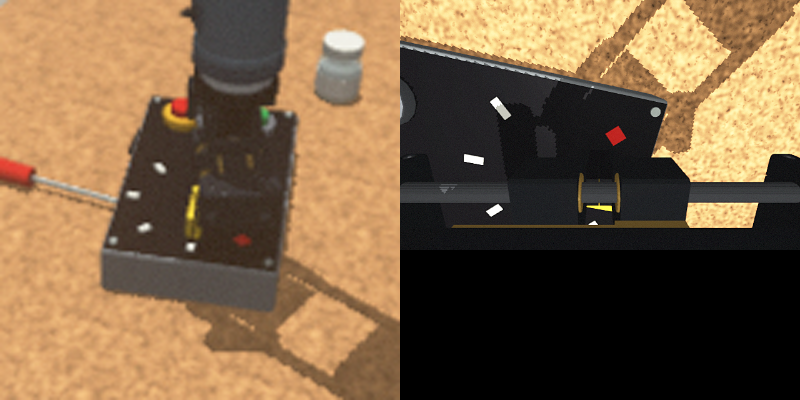

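The lever has clicked to speed one: it points at the first white mark, at about (190,245) in the side crop. The finger trails just behind it. Next is click two.

```bash
python3 -m crank '.0034 0 .0012 .08; .0069 0 .0022 .16; .0105 0 .0028 .24; .0141 0 .0032 .32; .0177 0 .0033 .40';  python3 -m crank '.0034 0 .0012 .08; .0069 0 .0022 .16; .0105 0 .0028 .24; .0141 0 .0032 .32; .0141 0 .0032 .32'
python3 chk.py wrist side
```

```text
clock: 7.8
tool_pos: [0.5352, -0.0137, 0.0665]
tool_rot: [-1.57, -0.042, 0.045]
wrist_force: [-1.4, -0.0, 1.7]
finger_gap: 0.003
clock: 8.3
tool_pos: [0.5501, -0.0098, 0.0668]
tool_rot: [-1.561, 0.205, -0.206]
wrist_force: [0.1, -0.3, -0.4]
finger_gap: 0.003
clock 8.3 axis in tool [ 0.0181  0.0118 -0.0409] force in tool [ 0.1679  0.3825 -0.237 ] finger q 1.2897834193797757
wrist lever_tip [0.5872, -0.0056, 0.0813] 0.79 q 1.5854907551591317
```

```bash
python3 -m crank '.0034 0 .0012 .08; .0069 0 .0022 .16; .0105 0 .0028 .24; .0141 0 .0032 .32; .0177 0 .0033 .40';  python3 -m crank '.0034 0 .0012 .08; .0069 0 .0022 .16; .0105 0 .0028 .24; .0141 0 .0032 .32; .0177 0 .0033 .40'
python3 chk.py wrist side
```

```text
clock: 9.1
tool_pos: [0.567, -0.0108, 0.0665]
tool_rot: [-1.507, 0.521, -0.518]
wrist_force: [-2.5, 1.2, 2.4]
finger_gap: 0.004
clock: 9.6
tool_pos: [0.5837, -0.0196, 0.0667]
tool_rot: [-1.407, 0.829, -0.829]
wrist_force: [0.2, 0.0, 1.1]
finger_gap: 0.001
clock 9.6 axis in tool [ 0.0172  0.0117 -0.0401] force in tool [ 0.1008 -1.0658  0.2073] finger q 2.09198194143001
side lever_tip [0.6138, -0.0374, 0.0832] 0.65 q 2.3132303941460113
side ccw_side [0.5972, -0.0376, 0.073] 0.61 q 2.2100426018314088
```

```bash
python3 -m crank '.0034 0 .0012 .08; .0069 0 .0022 .16; .0105 0 .0028 .24; .0141 0 .0032 .32; .0177 0 .0033 .40';  python3 -m crank '.0034 0 .0012 .08; .0069 0 .0022 .16; .0105 0 .0028 .24; .0141 0 .0032 .32; .0150 0 .0032 .34'
python3 chk.py wrist side top
```

```text
clock: 10.4
tool_pos: [0.5946, -0.0322, 0.0667]
tool_rot: [-1.258, 1.132, -1.128]
wrist_force: [-2.8, 4.3, 2.5]
finger_gap: 0.005
clock: 10.9
tool_pos: [0.6, -0.0481, 0.0667]
tool_rot: [-1.091, 1.378, -1.378]
wrist_force: [-0.8, 0.6, 0.4]
finger_gap: 0.009
clock 10.9 axis in tool [ 0.0157  0.0117 -0.0405] force in tool [-0.3823 -0.4047 -0.9632] finger q 2.83004130430123
wrist lever_tip [0.606, -0.0878, 0.0821] 0.67 q 3.200985358297102
side lever_tip [0.6059, -0.0838, 0.0828] 0.72 q 3.1443957766086945
top ccw_side [0.5952, -0.068, 0.0698] 0.57 q 2.9478702773401015
```

```bash
python3 -m crank '-.006 0 0 0; -.012 0 0 0; -.012 -.03 0 0; -.012 -.065 0 0; -.012 -.10 0 0'
python3 - <<'E'
from h import *
np.set_printoptions(precision=4,suppress=True)
s=robot.read_state(); M=R.from_rotvec(s['tool_rot']).as_matrix(); p=s['tool_pos']
print(p,'shift to above start (z .13)',M.T@(np.array([.5513,-.1996,.13])-p), s['joints'])
E
```

```text
clock: 11.85
tool_pos: [0.6024, -0.0355, 0.1674]
tool_rot: [-1.092, 1.378, -1.376]
wrist_force: [0.8, 0.4, -0.2]
finger_gap: 0.005
[ 0.6024 -0.0355  0.1674] shift to above start (z .13) [ 0.1715  0.0374 -0.0122] [-0.2553  0.3137  1.5953  0.0001  1.2339 -0.025 ]
```

```bash
python3 -m crank '.04 0 -.003 0; .08 0 -.006 0; .12 0 -.009 0; .16 0 -.012 0; .1715 0 -.012 0'
python3 chk.py wrist side top
python3 - <<'E'
from h import *
for c in('wrist','side','top'):
  for t in('start_top','stop_top'): print(c,t,[(r['centre'],r['confidence']) for r in spotter.spot_point(t,c)[:1]])
P=np.load('fit.npy'); v=[]
for c,(y,x,h,w) in {'side':(130,280,150,150),'top':(170,290,110,110)}.items():
  f=viewer.grab_frame(c); a=f['color'][:,:,::-1].copy()
  v.append(cv2.resize(a[y:y+h,x:x+w],(390,390),interpolation=cv2.INTER_CUBIC))
cv2.imwrite('pics/v4.png',np.hstack(v))
E
```

```text
clock: 12.35
tool_pos: [0.551, -0.2033, 0.1669]
tool_rot: [-1.09, 1.379, -1.38]
wrist_force: [-1.0, 0.2, 0.4]
finger_gap: 0.006
clock 12.35 axis in tool [-0.1467  0.1118 -0.0288] force in tool [ 0.0398 -0.3625 -1.0127] finger q 2.8321030011519164
wrist lever_tip [0.6071, -0.0875, 0.0812] 0.69 q 3.1865390098534823
wrist ccw_side [0.5957, -0.0691, 0.0692] 0.75 q 2.9686231794287687
side lever_tip [0.6115, -0.0824, 0.0808] 0.72 q 3.0775689855731363
side ccw_side [0.5951, -0.0712, 0.0711] 0.78 q 3.0206600556993317
top lever_tip [0.6108, -0.0826, 0.086] 0.59 q 3.0857776545725972
top ccw_side [0.5951, -0.068, 0.0687] 0.6 q 2.9487134151372834
wrist start_top [([0.5524, -0.1975, 0.0799], 0.58)]
wrist stop_top [([0.6334, -0.1797, 0.0717], 0.61)]
side start_top [([0.546, -0.1976, 0.082], 0.55)]
side stop_top [([0.6331, -0.1822, 0.0773], 0.41)]
top start_top []
top stop_top [([0.6318, -0.1816, 0.0802], 0.48)]
```

View pics/v4.png

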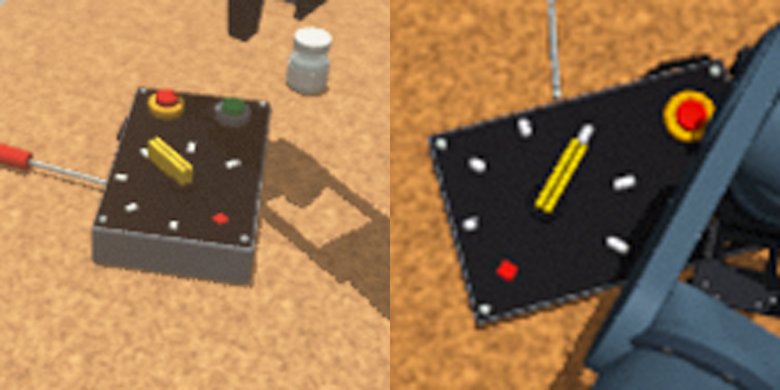

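View pics/chk_wrist.png

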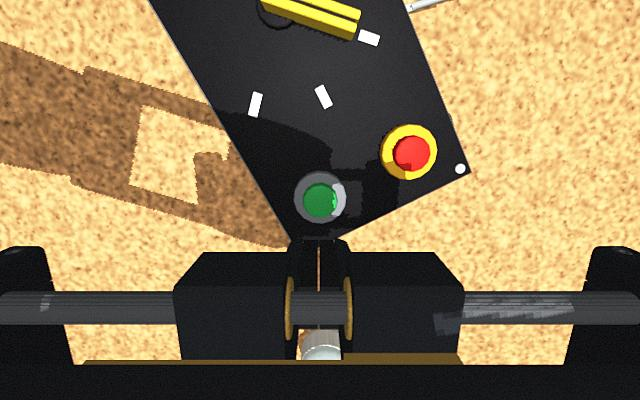

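The top view shows the lever at the fourth white mark from red, at (585,133). The wrist view shows the green button at (319,200). I'll intersect that pixel with the button plane to get the final shift.

Run:
```python
from h import *
np.set_printoptions(precision=4,suppress=True)
f=viewer.grab_frame('wrist'); c=f['color'].astype(int); m=(c[...,1]>c[...,0]+40)&(c[...,1]>c[...,2]+20)
v,u=np.nonzero(m); uv=np.array([(u.min()+u.max())/2,(v.min()+v.max())/2])
Rc=cv2.Rodrigues(f['rvec'])[0]; o=-Rc.T@f['tvec'].ravel(); d=Rc.T@np.linalg.inv(f['mtx'])@[*uv,1]
w=o+d*(.0755-o[2])/d[2]
s=robot.read_state(); M=R.from_rotvec(s['tool_rot']).as_matrix(); p=s['tool_pos']
print(m.sum(),uv,w,p,M.T@(w-p), M.T@(np.array([.551,-.1995,.077])-p))
```

```text
936 [319.5 203. ] [ 0.5534 -0.1959  0.0755] [ 0.5518 -0.2005  0.1667] [-0.0048  0.0912  0.0005] [-0.0008  0.0897 -0.001 ]
```

```bash
python3 -m crank '-.003 .03 0 0; -.003 .06 0 0; -.003 .08 0 0; -.003 .084 0 0; -.003 .084 0 0'; python3 -m crank '0 .002 0 0; 0 .004 0 0; 0 .006 0 0; 0 .008 0 0; 0 .009 0 0';  python3 -m crank '0 .001 0 0; 0 .002 0 0; 0 .002 0 0'
```

```text
clock: 13.75
tool_pos: [0.5521, -0.1974, 0.0823]
tool_rot: [-1.091, 1.379, -1.376]
wrist_force: [1.0, -0.6, 0.2]
finger_gap: 0.004
clock: 14.25
tool_pos: [0.5531, -0.1979, 0.0743]
tool_rot: [-1.09, 1.376, -1.379]
wrist_force: [0.6, 0.3, 2.9]
finger_gap: 0.004
clock: 14.55
tool_pos: [0.5531, -0.1979, 0.0722]
tool_rot: [-1.09, 1.376, -1.378]
wrist_force: [1.8, -0.3, 3.7]
finger_gap: 0.004
```

```bash
python3 -m crank '0 .001 0 0; 0 .002 0 0; 0 .002 0 0';python3 -m crank '0 .001 0 0; 0 .001 0 0; 0 .001 0 0'
```

```text
clock: 14.85
tool_pos: [0.5531, -0.1979, 0.0713]
tool_rot: [-1.091, 1.376, -1.378]
wrist_force: [-1.6, 0.9, 13.6]
finger_gap: 0.0
clock: 15.15
tool_pos: [0.5532, -0.1979, 0.0712]
tool_rot: [-1.091, 1.376, -1.378]
wrist_force: [-3.7, 2.2, 19.4]
finger_gap: 0.001
```

The force rose sharply and the tip stalled at z≈0.071, so the button is fully down. I'll go straight up, clear the box and check.

```bash
python3 -m crank '0 -.01 0 0; 0 -.04 0 0; 0 -.08 0 0; 0 -.12 0 0; 0 -.15 0 0'; python3 -m crank '.0 -.03 0 0; .04 -.03 0 0; .08 -.03 0 0; .11 -.03 0 0; .11 -.03 0 0'
python3 chk.py wrist side top
python3 - <<'E'
from h import *
for c,ts in{'side':('start_top','stop_top','casting','jar','screwdriver'),'top':('start_top','casting','jar','screwdriver')}.items():
  for t in ts: print(c,t,[(r['centre'],r['confidence']) for r in spotter.spot_point(t,c)[:1]])
a=cv2.imread('pics/chk_side.png');b=cv2.imread('pics/chk_top.png')
cv2.imwrite('pics/v5.png',np.hstack([cv2.resize(a[130:280,280:430],(390,390),interpolation=cv2.INTER_CUBIC),cv2.resize(b[130:290,270:430],(390,390),interpolation=cv2.INTER_CUBIC)]))
E
```

```text
clock: 15.65
tool_pos: [0.5521, -0.1973, 0.2204]
tool_rot: [-1.091, 1.378, -1.377]
wrist_force: [0.6, 0.4, 0.2]
finger_gap: 0.006
clock: 16.15
tool_pos: [0.5254, -0.3075, 0.2475]
tool_rot: [-1.09, 1.382, -1.379]
wrist_force: [-0.3, 0.6, -0.2]
finger_gap: 0.005
clock 16.15 axis in tool [-0.2538  0.1926 -0.0279] force in tool [-0.4902  0.2376 -0.4194] finger q 2.833385287499494
side lever_tip [0.6047, -0.0816, 0.0828] 0.64 q 3.121583917330216
side ccw_side [0.5963, -0.0734, 0.0737] 0.73 q 3.0552293616390678
top lever_tip [0.6074, -0.0828, 0.0846] 0.56 q 3.1162532565110466
top ccw_side [0.5936, -0.0671, 0.0726] 0.56 q 2.9402121732425943
side start_top [([0.5479, -0.1977, 0.0838], 0.4)]
side stop_top [([0.6307, -0.1822, 0.0803], 0.47)]
side casting [([0.5967, 0.4085, 0.046], 0.74)]
side jar [([0.51, -0.3914, 0.0002], 0.64)]
side screwdriver [([0.5987, -0.0716, 0.0711], 0.64)]
top start_top [([0.5528, -0.2009, 0.083], 0.41)]
top casting [([0.5931, 0.414, 0.0444], 0.96)]
top jar [([0.5112, -0.3919, 0.0009], 0.61)]
top screwdriver [([0.7584, -0.061, -0.0016], 0.63)]
```

View pics/v5.png

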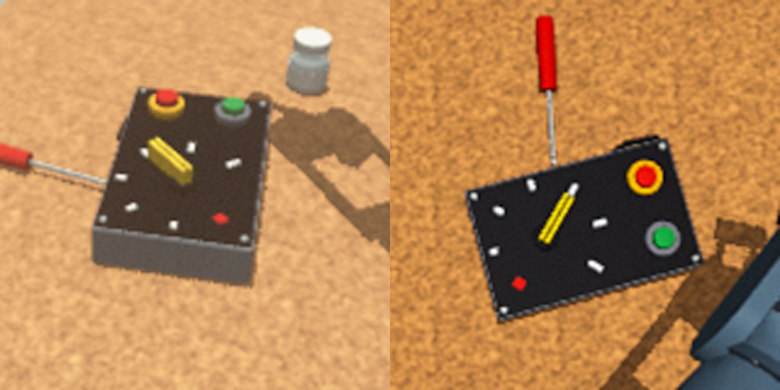

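The lever points at the fourth white mark, at (574,187) in the top crop. The green button (232,104 in the side crop) is back up, and nothing else has moved.

```bash
python3 -c "
from rig import robot
print(robot.hand_in())"
```

```text
the job is handed in; nothing more can be done
None
```

The speed selector is at four, and the start button was then pressed fully down and released. I handed the job in at about 16.3 s of the 64 s allowed.

- **Selector:** I pushed the lever with the closed fingertips on its counter-clockwise face only, one click at a time from off to four. The last pictures show it pointing at the fourth white mark, and the tip position gives about 3.12 rad against the 3.14 wanted.
- **Start button:** I pressed it only after checking the lever. The tip stalled at a height of about 0.071 m and the force rose to about 19 N, which shows the button reached its stop. It looks back up in the last pictures.
- **Bystanders:** I never went near the stop button. The casting, jar and screwdriver are where they were first seen, within the spotter's error.
- **Checks that disagreed:**
  - Readings of the `ccw_side` point gave 2.94–3.06 rad, lower as expected because that point lies off the lever's middle line.
  - One side-view screwdriver detection landed on the lever. I judged it false, since the top view has the screwdriver in its original place.
  - The first top-camera jar reading also disagreed with the others and looked like a mix-up with the screwdriver.

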